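# Put the gnocchi boards away in the storage press

### The arm

A 7-joint arm with a two-finger parallel gripper is mounted at the origin on a cart in front of the work surface, level with it; the furniture and walls round the work are solid. World frame = base frame: x ahead of the robot, y to its left, z up, the work surface at z = 0. Lengths are in m, angles in rad, forces in N, time in s.
With the tool pointing down it reaches from about 0.375 to 0.925 m from the base axis. Payload 3.1 kg.
Tool frame: the origin (TCP) lies between the finger pads; the fingertips stand 19 mm ahead of it and the grasp point (between the pads) is the TCP; z points along the fingers, y is the line along which they close (so a half turn about z gives the same grasp; the last joint's range is limited). The gripper opens to 85 mm and grips with 20 to 120 N. Pads are 22 mm wide; open, the fingers measure 114 mm over their backs; the gripper's body (76 mm by 85 mm) begins 54 mm behind the grasp point. The pads swing forward as they close: fully open they stand 13 mm farther back than shut.
Start: joints at [-0.098, 0.383, 0.044, 1.598, -0.018, 1.161, -0.05], TCP at [0.65, 0, 0.25] pointing down, gripper open.
Joint ranges: [-2.61, 2.61], [-0.41, 2.15], [-1.48, 1.57], [0, 2.5], [-1.57, 4.71], [0.05, 1.97], [-2.85, 2.85]. Speed limits (rad/s): [2.79, 2.79, 3.14, 3.14, 3.14, 3.14, 3.14].

### API

Orientations are given as a unit quaternion [x, y, z, w].
In Python, from bench import move_ptp, movel, move_j, move_gripper, pause, inverse_kinematics, read_camera, camera_params, MotionError, sign_off, look_for, tip_of, read_time_s, read_qpos, read_joint_vel, read_effort, read_eef_pos, read_tcp_rot, read_ft_force, read_ft_torque, read_finger_gap, read_grasp_force gives the robot as it stands. Calls block until the motion is done:
- move_ptp(position, orientation): joint-space move of the TCP to a pose.
- movel(position, orientation=None, speed=0.15): straight line of the TCP; orientation=None keeps the orientation; speed is the mean speed in m/s.
- move_j(angles): joint-space move.
- move_gripper(opening, effort=None): finger opening in m; effort is the grip in N (None keeps the last); returns when the fingers have stopped.
- pause(seconds).
- inverse_kinematics(position, orientation): joint angles nearest the present ones, or None.
- read_camera(name): name is "side" or "top"; returns the picture (420x560x3 uint8, red, green, blue); there is no depth.
- camera_params(name): a dict with "K" (3x3 intrinsics, pixels), "camera_from_world" (4x4, takes a point from world to camera coordinates). Camera axes: x right, y down, z forward; pixel columns grow to the right and rows downward; lengths in m; the calibration is good to about 2 mm. A picture is of the moment at which its call begins. camera_params takes no time and is no camera call.
A pose or a line that the arm cannot do raises MotionError and nothing moves.
- sign_off(): hands the job in; it is judged then, once.
Trained networks look in the newest picture that a camera, given by its name, has taken for a name from the list of things; names that differ only in an ending like _2 or _b are one class to them, and where a whole thing is asked for, a point or a joint stands for the part that bears it (a point fixed in the world has none). Each returns a list of dicts, best first, with "confidence" (0 to 1); they miss things now and then, are a little off and sometimes report something else, mostly with a low value. They report only what shows in the picture. A call takes as long as a camera call. They do not tell look-alikes from the thing itself.
- look_for(camera, name): "at" ([column, row] in pixels, amid what is visible of it).
- tip_of(camera, name): "at" ([column, row] in pixels: a listed point, or the origin of a listed thing).
Readings, each from a call of its own:
- read_time_s(): time.
- read_qpos(): joint angles.
- read_joint_vel(): joint speeds.
- read_effort(): joint torques, N m.
- read_eef_pos(): TCP position.
- read_tcp_rot(): TCP orientation.
- read_ft_force(): force on the tool from outside, world axes, zero at the start.
- read_ft_torque(): the same for the moment, N m.
- read_finger_gap(): finger opening in m.
- read_grasp_force(): force on a finger pad.
Only numpy, scipy, OpenCV 4.12 (cv2) and the standard library are available. Lean on these libraries where they do the work, as an engineer would, in place of code of your own. Each camera call takes 0.05 s, during which the arm holds its last target. There are 200 camera calls.

### The job

Put the gnocchi boards lying on the counter away in their storage press, on top of the one already in it; the press keeps them from warping: turn the tension wheel back until the spring is slack (pointer back at zero), then tuck every board, ridged side up and handle towards the mouth, one on another under the sprung hold-down arm until it is right home against the back stop. When all are in, wind the wheel clockwise until the spring is firm, with the pointer inside the green band, and leave the other things on the counter where they are.

Things in the scene. Friction and masses are not known exactly. Their poses are not given: they have to be found in the camera images.
- press: fixed steel storage press holding one board, base 205 x 205 mm. Origin on the counter under the bed, x = the way boards are pushed in (mouth at -x, facing the robot), y left, z up. White bed: top 16 mm up, x -53 to +65 mm. A home board's origin lies at x +5, y 0 mm, its handle at x -55 to -115. Right of the bed a grey housing with the wheel: x -10 to +120, y -144 to -78, top 54 mm
- press_bed (a point): point on top of the bed where the lowest board's origin lies (press x +5, y 0, z 16 mm); axes of the press. One board (board_0) lies there from the start; the next lie 9 mm higher each
- press_mouth (a point): middle of the mouth (press x -47, y 0, z 16 mm); axes of the press. Steel cheeks, 66 mm high, stand either side of the bed, inner faces at y -35.5 and +35.5 mm from press x -27 to +63, flaring outwards to x -47
- press_stop (a point): middle of the face of the back stop (press x +65, y 0, z 40 mm), a steel plate whose top is 68 mm up; the boards' free ends butt against it
- shoe (a point): underside of the round black shoe, 30 mm wide, of the sprung hold-down arm. It bears on the pile at press x about +5 mm (z 25 mm on board_0 alone, 9 mm more per board). The arm is hinged behind the back stop at press x +95, z 41 mm, and arches 97 mm high over the stop. With the wheel turned back it presses with 1 to 5 N, more with each board
- lip (a point): free end of the steel lip, 30 mm wide, that slopes up from the shoe towards the mouth: about press x -44, z 46 mm with only board_0 in, higher as the arm rises. A board pushed in level just above the pile meets the lip's underside and lifts the arm by itself; with the wheel turned back that takes 3 to 12 N
- wheel (a joint): angle of the tension wheel (rad), 0 to 4.3, growing clockwise seen from above (tightening); stays where it is left; wound to some degree at the start. Resistance 0.28 N m, up to 0.25 more as the spring winds up. Gauge = 4.8 mm per rad of wheel + about 1.6 mm per board above board_0
- wheel_grip (a point): middle of the orange bar across the top of the black wheel (60 mm wide, at press x +24, y -111). Bar 50 mm long along this point's x, 14 mm thick along its y, 21 mm high: 66 to 87 mm over the counter; this point at 76.5 mm. Turns with the wheel; at wheel 0 its x is the press's x. Pinch the bar from above
- gauge (a joint): wind-up of the torsion spring that presses the arm down = travel of the red pointer (m): 0 slack, 0.030 the end. Green band from 0.014 to 0.021, red field from there on
- pointer (a point): red pointer on the white gauge plate (44 x 27 mm, on top of the arm's arch, about 92 mm over the counter with only board_0 in). It slides along the arm towards the mouth as the spring winds up; at zero it stands 10 mm mouthwards of the arm's hinge, near the plate's rear end
- board_a: gnocchi board of dark wood (2 to 4 of the boards are there): ridged blade 120 x 64 mm and a handle 24 mm wide and 60 mm long, all 9 mm thick, 70 g. Origin under the middle of the blade, z up (ridged side), x from the handle to the free end: the blade reaches from x -60 to +60, the handle from -60 to -120 mm
- board_a_grip (a point): middle of that board's handle (x -89 mm, half its thickness up); grip it across y, 24 mm
- board_b: gnocchi board of dark wood (2 to 4 of the boards are there): ridged blade 120 x 64 mm and a handle 24 mm wide and 60 mm long, all 9 mm thick, 70 g. Origin under the middle of the blade, z up (ridged side), x from the handle to the free end: the blade reaches from x -60 to +60, the handle from -60 to -120 mm
- board_b_grip (a point): middle of that board's handle (x -89 mm, half its thickness up); grip it across y, 24 mm
- board_c: gnocchi board of dark wood (2 to 4 of the boards are there): ridged blade 120 x 64 mm and a handle 24 mm wide and 60 mm long, all 9 mm thick, 70 g. Origin under the middle of the blade, z up (ridged side), x from the handle to the free end: the blade reaches from x -60 to +60, the handle from -60 to -120 mm
- board_c_grip (a point): middle of that board's handle (x -89 mm, half its thickness up); grip it across y, 24 mm
- board_d: gnocchi board of dark wood (2 to 4 of the boards are there): ridged blade 120 x 64 mm and a handle 24 mm wide and 60 mm long, all 9 mm thick, 70 g. Origin under the middle of the blade, z up (ridged side), x from the handle to the free end: the blade reaches from x -60 to +60, the handle from -60 to -120 mm
- board_d_grip (a point): middle of that board's handle (x -89 mm, half its thickness up); grip it across y, 24 mm
- board_0: board like the others that is already in the press, lowest in the pile, under the arm; stays there
- flour_jar: glass jar with a yellow lid, 65 mm across, 120 mm high, loose; leave alone
- dial_timer: red and white kitchen timer, 66 mm across, 55 mm high, loose; leave alone
Things that resemble listed ones, but are neither listed nor needed, are in the scene too. Leave any blue or white look-alike of the board_a alone.

How it is judged:
By the outcome, as a careful person would: the job done as asked, in the order asked, and still so for the second after the job is handed in, with the robot touching nothing.
Of board_a, board_b, board_c, board_d only 2 to 4 are there at a start; the rules pass over those that are not, and their reading is None.
At some moment in a run one of board_a, board_b, board_c, board_d may be knocked a few centimetres aside while the robot is not near it.
Once in a run the grip may slacken for a moment while it holds something.
It also fails if it takes over 210 s, if anything falls off the work surface, if the arm or the gripper's body presses on something with over 40 N, if the wrist force passes 120 N, or if a joint passes its speed limit or range.

## Working session

There is one attempt and no reset: what is moved stays moved. The work goes in short steps, each a Python script; the robot and the scene stay as the last script left them, time stands still between calls to the robot, and variables do not carry over. Pictures are saved under pics/ and viewed, at most 14 in all, crops included, and the job is handed in when it is done.

```bash
mkdir -p pics; ls; python3 - <<'E'
from bench import *
import cv2
for c in("top","side"):
    im=read_camera(c); cv2.imwrite(f"pics/{c}0.png",im[:,:,::-1])
    p=camera_params(c); print(c,p["K"],p["camera_from_world"])
    for n in("press","wheel","pointer","board_a","flour_jar","dial_timer"):
        print(n,[(d["at"],round(d["confidence"],2)) for d in look_for(c,n)])
    for n in("press","board_a","board_a_grip","wheel_grip","pointer","press_bed","press_mouth","press_stop","shoe","lip"):
        print("tip",n,[(d["at"],round(d["confidence"],2)) for d in tip_of(c,n)])
print(read_time_s())
E
```

```text
pics
top [[476.60239784   0.         283.04263212]
 [  0.         476.60239784 205.7826742 ]
 [  0.           0.           1.        ]] [[-0.0190751  -0.99981424  0.00276243 -0.1099218 ]
 [-0.9752064   0.01799621 -0.22056429  0.5356384 ]
 [ 0.2204736  -0.00690123 -0.97536853  1.42668587]
 [ 0.          0.          0.          1.        ]]
press [([280.3, 198.8], 0.86), ([259.1, 213.2], 0.71), ([148.5, 222.1], 0.58), ([189.1, 215.3], 0.28)]
wheel [([287.9, 192.9], 0.8)]
pointer []
board_a [([187.3, 214.9], 0.93), ([148.6, 227.7], 0.8), ([421.3, 254.7], 0.68), ([372.7, 208.6], 0.65), ([335.4, 261.3], 0.64), ([258.8, 217.2], 0.63)]
flour_jar []
dial_timer [([317.0, 169.5], 0.69)]
tip press [([256.9, 209.2], 0.79)]
tip board_a [([333.5, 257.2], 0.92), ([419.9, 254.5], 0.92), ([252.0, 206.2], 0.91), ([370.3, 207.4], 0.86), ([149.0, 226.3], 0.67)]
tip board_a_grip [([411.3, 280.5], 0.88), ([378.4, 227.8], 0.83), ([332.4, 287.6], 0.59)]
tip wheel_grip [([287.4, 191.0], 0.82), ([254.8, 214.7], 0.41)]
tip pointer []
tip press_bed [([252.8, 206.0], 0.85)]
tip press_mouth [([255.1, 223.0], 0.73
[... 852 characters left out ...]
07.7, 200.7], 0.21)]
dial_timer [([340.8, 254.9], 0.68)]
tip press [([294.5, 218.6], 0.95)]
tip board_a [([235.4, 362.5], 0.95), ([285.2, 177.9], 0.83), ([301.9, 310.1], 0.75), ([279.0, 161.3], 0.66), ([295.7, 214.3], 0.61), ([307.8, 224.4], 0.4)]
tip board_a_grip [([205.3, 275.9], 0.76), ([269.5, 313.2], 0.63), ([199.5, 346.9], 0.61)]
tip wheel_grip [([305.8, 223.2], 0.73)]
tip pointer [([313.9, 207.6], 0.37)]
tip press_bed [([292.2, 218.2], 0.95), ([306.5, 223.0], 0.32)]
tip press_mouth [([276.8, 215.1], 0.56)]
tip press_stop [([316.0, 205.8], 0.63), ([276.5, 214.1], 0.53), ([269.1, 318.7], 0.17)]
tip shoe [([294.2, 213.4], 0.61)]
tip lip [([278.6, 206.7], 0.76), ([340.9, 259.6], 0.6)]
1.7
```

```bash
python3 - <<'E'
import cv2
a=cv2.imread("pics/top0.png");cv2.imwrite("pics/top0b.png",cv2.resize(a[110:330,110:470],(0,0),fx=2.2,fy=2.2,interpolation=cv2.INTER_CUBIC))
a=cv2.imread("pics/side0.png");cv2.imwrite("pics/side0b.png",cv2.resize(a[110:400,140:400],(0,0),fx=2,fy=2,interpolation=cv2.INTER_CUBIC))
E
```

```text
(no output)
```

View pics/top0b.png

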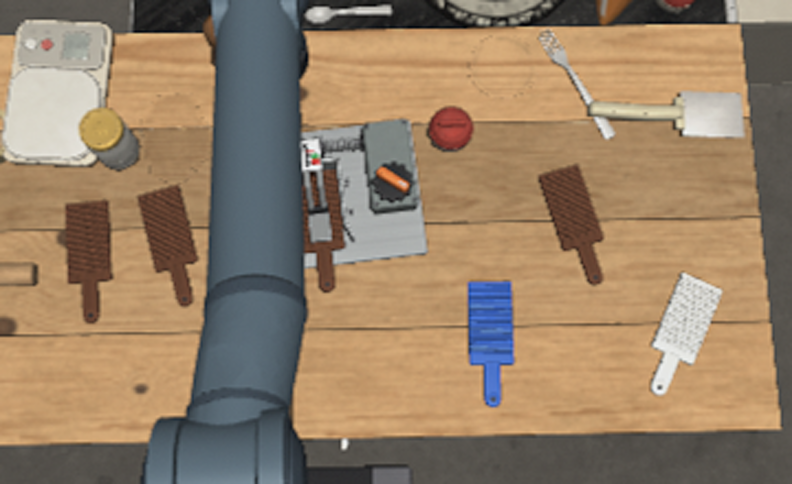

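View pics/side0b.png

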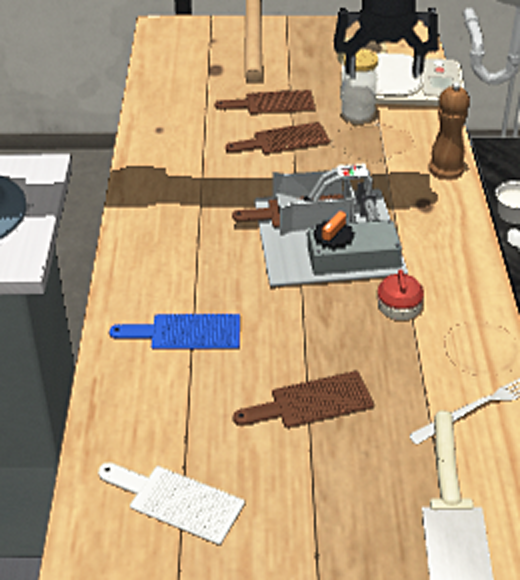

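The brown boards in the top picture are at (150,221), (187,215) and (372,208), and board_0 is in the press at (256,215). The blue one at (333,257) and the white one at (421,255) are look-alikes and stay put. Next I'll move the arm clear, then measure the boards and the press.

```bash
cat > h.py <<'E'
from bench import *
import numpy as np, cv2
from scipy.spatial.transform import Rotation as R
def cam(c):
    p=camera_params(c); return np.array(p["K"]),np.array(p["camera_from_world"])
def proj(c,P):
    K,T=cam(c); q=(T[:3,:3]@np.atleast_2d(P).T).T+T[:3,3]; q=q@K.T; return q[:,:2]/q[:,2:]
def plane(c,uv,z):
    K,T=cam(c); d=np.c_[np.atleast_2d(uv),np.ones(len(np.atleast_2d(uv)))]@np.linalg.inv(K).T@T[:3,:3]
    C=-T[:3,:3].T@T[:3,3]; return (C+d*((z-C[2])/d[:,2])[:,None])
def boards(c,im,z=0.009):
    """dark brown blobs -> (x,y,yaw,area mm2) with yaw = direction handle->free end"""
    hsv=cv2.cvtColor(im,cv2.COLOR_RGB2HSV)
    m=((hsv[...,2]<125)&(hsv[...,1]>85)&((hsv[...,0]<14)|(hsv[...,0]>172))).astype(np.uint8)
    m=cv2.morphologyEx(m,cv2.MORPH_CLOSE,np.ones((3,3)))
    n,l,s,_=cv2.connectedComponentsWithStats(m); out=[]
    for i in range(1,n):
        if s[i,4]<250 or s[i,4]>4000: continue
        v,u=np.where(l==i); P=plane(c,np.c_[u,v],z)[:,:2]; mu=P.mean(0)
        w,V=np.linalg.eigh(np.cov((P-mu).T)); a=V[:,1]; t=(P-mu)@a
        if (t**3).mean()>0: a=-a            # handle is the long thin tail
        o=mu+a*0.0142
        out.append((*np.round(o,4),round(np.arctan2(a[1],a[0]),3),np.round(np.sqrt(w)*1e3,1),s[i,4],(int(u.mean()),int(v.mean()))))
    return out
def quat(yaw,tilt=0.0):
    """tool down, its y (closing line) along world direction yaw+90deg"""
    return (R.from_euler('z',yaw)*R.from_euler('x',np.pi)*R.from_euler('y',tilt)).as_quat()
def shot(c,name=None):
    im=np.array(read_camera(c))
    if name: cv2.imwrite(f"pics/{name}.png",im[:,:,::-1])
    return im
E
python3 - <<'E'
from h import *
for c in("top","side"):
    print(c);[print(b) for b in boards(c,cv2.imread(f"pics/{c}0.png")[:,:,::-1].copy())]
print(read_tcp_rot(),quat(0))
move_ptp([0.5,-0.42,0.3],quat(-0.3))
for c in("top","side"):
    im=shot(c,c+"1"); print(c);[print(b) for b in boards(c,im)]
    for n,z in(("press",0),("press_bed",.016),("press_mouth",.016),("press_stop",.04),("wheel_grip",.0765),("pointer",.094),("shoe",.025),("lip",.046)):
        print(n,[(np.round(plane(c,d["at"],z)[0],4),d["at"],round(d["confidence"],2)) for d in tip_of(c,n)[:2]])
a=cv2.imread("pics/top1.png");cv2.imwrite("pics/top1b.png",cv2.resize(a[150:260,190:330],(0,0),fx=5.5,fy=5.5,interpolation=cv2.INTER_CUBIC))
print(read_time_s())
E
```

```text
top
(np.float64(0.8812), np.float64(-1.0277), np.float64(2.369), array([11.4, 24.5]), np.int32(260), (550, 101))
(np.float64(0.5465), np.float64(-0.398), np.float64(0.271), array([16.8, 44.8]), np.int32(817), (370, 207))
(np.float64(0.5009), np.float64(-0.0377), np.float64(3.084), array([15.2, 48.8]), np.int32(432), (257, 215))
(np.float64(0.5265), np.float64(0.1935), np.float64(0.259), array([16.7, 44.8]), np.int32(824), (186, 217))
(np.float64(0.5088), np.float64(0.3087), np.float64(0.086), array([17.2, 44.7]), np.int32(847), (149, 223))
side
(np.float64(1.3778), np.float64(1.6688), np.float64(1.244), array([ 28.4, 148.2]), np.int32(458), (426, 31))
(np.float64(0.5093), np.float64(0.302), np.float64(0.08), array([18.1, 45. ]), np.int32(391), (275, 160))
(np.float64(0.7943), np.float64(0.1573), np.float64(-1.762), array([14.5, 69.1]), np.int32(399), (364, 180))
(np.float64(0.5265), np.float64(0.1862), np.float64(0.273), array([17.5, 45.4]), np.int32(443), (281, 179))
(np.float64(0.5477), np.float64(-0.405), np.float64(0.267), array([17.3, 45.1]), np.int32(1054), (295, 310))
[7.07081
[... 1411 characters left out ...]
), np.int32(374), (363, 179))
(np.float64(0.5483), np.float64(-0.4042), np.float64(0.267), array([17.4, 45.2]), np.int32(1056), (295, 310))
press [(array([ 0.5286, -0.025 ,  0.    ]), [288.2, 219.0], 0.55)]
press_bed [(array([ 0.5483, -0.0392,  0.016 ]), [294.8, 217.8], 0.67)]
press_mouth [(array([ 0.4896, -0.0263,  0.016 ]), [275.8, 215.4], 0.77)]
press_stop []
wheel_grip [(array([ 0.5692, -0.1477,  0.0765]), [304.2, 224.9], 0.72), (array([0.5023, 0.1889, 0.0765]), [278.5, 161.6], 0.62)]
pointer []
shoe [(array([ 0.5393, -0.0138,  0.025 ]), [291.6, 210.5], 0.68), (array([ 0.4686, -0.4391,  0.025 ]), [270.1, 315.7], 0.38)]
lip [(array([ 0.4605, -0.4575,  0.046 ]), [266.8, 315.8], 0.61)]
4.25
```

View pics/top1b.png

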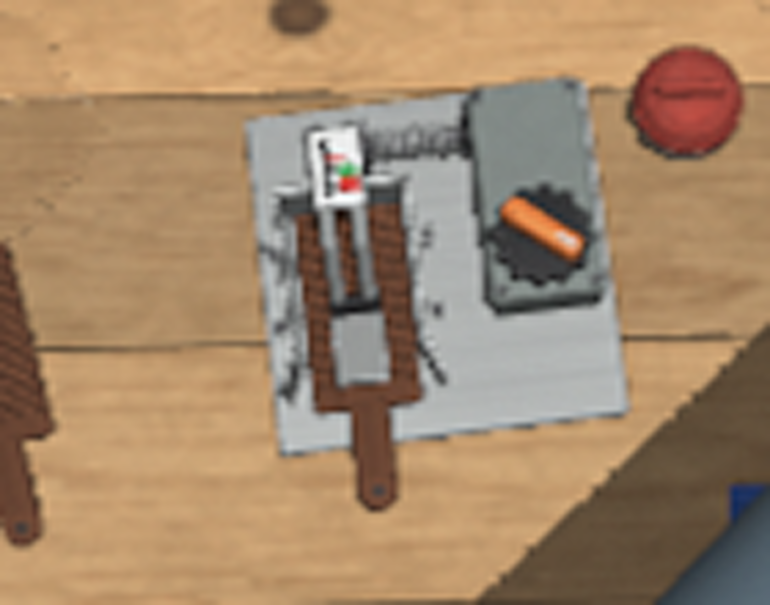

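```bash
cat >> h.py <<'E'
def press_T(p):
    T=np.eye(4); T[:3,:3]=R.from_euler('z',p[2]).as_matrix(); T[:2,3]=p[:2]; return T
def W(p,P):
    T=press_T(p); return (T[:3,:3]@np.atleast_2d(P).T).T+T[:3,3]
E
python3 - <<'E'
from h import *
from scipy.optimize import least_squares
L=np.array([[-115,0,25],[-55,32,25],[-55,-32,25],[-10,-78,54],[-10,-144,54],[120,-78,54],[120,-144,54],[24,-111,66]])/1e3
px=np.array([[377,507],[316,410],[422,402],[490,307],[604,295],[469,93],[583,79],[541,236]])/5.5+[190,150]-0.5
f=lambda p:(proj("top",W(p,L))-px).ravel()
r=least_squares(f,[.535,-.03,.09],loss='soft_l1'); print(r.x); print(np.round(r.fun.reshape(-1,2),1))
p=r.x
e=plane("top",np.array([[510,208],[578,248]])/5.5+[190,150]-.5,.087)
print("bar",e, "yaw",np.arctan2(*(e[0]-e[1])[[1,0]]), "mid",e.mean(0),"wheel expected",W(p,[.024,-.111,.087]))
# base plate corners at z~? in press frame
c=plane("top",np.array([[281,455],[628,412],[247,120]])/5.5+[190,150]-.5,.004)
print("base",(np.c_[c]-[p[0],p[1],0])@R.from_euler('z',p[2]).as_matrix())
print("side proj bed,mouth,grip",proj("side",W(p,[[.005,0,.016],[-.047,0,.016],[.024,-.111,.0765]])))
for t in np.deg2rad([-30,-20,-10,0,10,20,30]):
    ok=[x for x in np.arange(.30,.48,.01) if inverse_kinematics([x,-.05,.046],quat(p[2],t)) is not None]
    q=R.from_quat(quat(p[2],t)).as_matrix()[:,2]; print(np.rad2deg(t),q.round(2),min(ok,default=None),max(ok,default=None))
E
```

```text
[ 0.54026928 -0.02873952  0.08629181]
[[-0.3  0.5]
 [-1.   0.5]
 [-0.2 -0.1]
 [ 0.4 -0.1]
 [ 0.6 -0.1]
 [ 0.  -0.7]
 [-0.2 -0.2]
 [ 0.5  0.3]]
bar [[ 0.58586586 -0.11836097  0.087     ]
 [ 0.56202127 -0.15597263  0.087     ]] yaw 1.005774004940233 mid [ 0.57394357 -0.1371668   0.087     ] wheel expected [[ 0.57374648 -0.13725807  0.087     ]]
base [[-0.07410176  0.05239245  0.004     ]
 [-0.06997803 -0.15124782  0.004     ]
 [ 0.13038149  0.0552393   0.004     ]]
side proj bed,mouth,grip [[293.65001385 215.61740479]
 [277.063537   216.68470497]
 [305.57412028 222.57614747]]
-29.999999999999996 [-0.5  -0.04 -0.87] 0.3 0.47000000000000014
-20.0 [-0.34 -0.03 -0.94] 0.3 0.47000000000000014
-10.0 [-0.17 -0.01 -0.98] 0.3 0.47000000000000014
0.0 [ 0. -0. -1.] 0.31 0.47000000000000014
10.0 [ 0.17  0.01 -0.98] 0.36000000000000004 0.47000000000000014
20.0 [ 0.34  0.03 -0.94] 0.4200000000000001 0.47000000000000014
29.999999999999996 [ 0.5   0.04 -0.87] 0.46000000000000013 0.47000000000000014
```

Press pose (0.540, -0.029, yaw ≈ 0.09) fits to within a pixel. The bar sits where the model expects it, and the wheel is at about 2.23 rad. Next I'll turn it back.

```bash
cat >> h.py <<'E'
P0=np.array([.5403,-.0287,.094])
def wheel_turn(th0,th1,z=.088,effort=90):
    """grip bar at wheel angle th0 and turn it to th1"""
    w=W(P0,[.024,-.111,z])[0]; up=w+[0,0,.08]; best=None
    for k in(-1,0,1):
        js=[inverse_kinematics(w,quat(P0[2]-t+k*np.pi)) for t in(th0,th1)]
        if any(j is None for j in js): continue
        a=js[0][6]; e=a-(-(th0-th1)) ; e2=a+(-(th0-th1))
        m=[max(abs(a),abs(x)) for x in(e,e2)]; print(k,round(a,2),round(js[1][6],2))
        d=abs(abs(js[1][6]-a)-abs(th1-th0))
        if d<.3 and (best is None or max(abs(a),abs(js[1][6]))<best[0]): best=(max(abs(a),abs(js[1][6])),k)
    k=best[1]; Y=lambda t:quat(P0[2]-t+k*np.pi)
    move_gripper(.045); move_ptp(up,Y(th0)); movel(w,Y(th0),.06)
    print("down F",np.round(read_ft_force(),1))
    move_gripper(0.0,effort); print("gap",read_finger_gap(),"F",np.round(read_ft_force(),1))
    n=int(np.ceil(abs(th1-th0)/.25))
    for t in np.linspace(th0,th1,n+1)[1:]:
        movel(w,Y(t),.01) if False else move_ptp(w,Y(t))
        print(round(t,2),"T",np.round(read_ft_torque(),2)[2],"gap",round(read_finger_gap(),4),"F",np.round(read_ft_force(),1))
    return w,Y
E
python3 - <<'E'
from h import *
w,Y=wheel_turn(2.23,0)
pause(.2); print("T",read_ft_torque()[2],read_time_s())
E
```

```text
-1 -0.31 1.16
0 -2.69 -1.15
1 -0.31 1.16Traceback (most recent call last):
  File "<stdin>", line 2, in <module>
  File "h.py", line 47, in wheel_turn
    k=best[1]; Y=lambda t:quat(P0[2]-t+k*np.pi)
      ~~~~^^^
TypeError: 'NoneType' object is not subscriptable
```

```bash
python3 - <<'E'
import re
s=open('h.py').read()
a=s.index("    for k in(-1,0,1):"); b=s.index("    k=best[1]; ")
s=s[:a]+s[b:].replace("k=best[1]; Y","Y").replace("movel(w,Y(t),.01) if False else move_ptp(w,Y(t))","move_ptp(w,Y(t))").replace('"gap",round','"j7",round(read_qpos()[6],2),"gap",round')
s=s.replace("effort=90):","effort=90,k=1):").replace("; best=None","")
open('h.py','w').write(s)
E
python3 - <<'E'
from h import *
w,Y=wheel_turn(2.23,0)
pause(.2); print("T",read_ft_torque()[2],read_time_s())
E
```

```text
down F [-0.3 -0.7 -0.4]
gap 0.011838380855614256 F [-0.1 -0.6  2.2]
1.98 T 0.38 j7 -0.09 gap 0.0119 F [-0.6  0.6  3. ]
1.73 T 0.34 j7 0.13 gap 0.0117 F [ 0.5 -1.2  5.2]
1.49 T 0.4 j7 0.35 gap 0.0116 F [ 1.8 -2.4  6. ]
1.24 T 0.35 j7 0.57 gap 0.0119 F [ 0.3 -1.5  5.1]
0.99 T 0.31 j7 0.79 gap 0.0118 F [ 0.3 -1.   6.1]
0.74 T 0.32 j7 1.01 gap 0.0119 F [ 0.5 -0.9  5.1]
0.5 T 0.36 j7 1.24 gap 0.0122 F [ 0.8 -1.4  5.3]
0.25 T 0.32 j7 1.46 gap 0.0116 F [-0.5  0.1  5.7]
0.0 T 0.26 j7 1.68 gap 0.0115 F [ 0.5 -1.2  4.1]
T 0.31695993475725076 10.9417
```

```bash
python3 - <<'E'
from h import *
w=W(P0,[.024,-.111,.088])[0]
for t in(-.04,-.08,-.12):
    move_ptp(w,quat(P0[2]-t+np.pi)); T=read_ft_torque()[2]; print(t,round(T,2))
    if T>.6: break
move_gripper(.045); pause(.1); movel(w+[0,0,.09],speed=.15)
move_ptp([.5,-.42,.3],quat(-.3))
im=shot("top","top2"); a=im[150:260,190:330,::-1]; cv2.imwrite("pics/top2b.png",cv2.resize(a,(0,0),fx=5.5,fy=5.5,interpolation=cv2.INTER_CUBIC))
[print(b) for b in boards("top",im)]; print(read_time_s())
print("pointer zero px in crop",(proj("top",W(P0,[.085,0,.094]))-[190,150])*5.5)
E
```

```text
-0.04 -0.35
-0.08 -1.48
-0.12 -2.15
(np.float64(0.8814), np.float64(-1.0282), np.float64(2.367), array([11.6, 24.4]), np.int32(262), (550, 101))
(np.float64(0.7835), np.float64(0.1024), np.float64(-2.786), array([14.5, 26.6]), np.int32(346), (213, 133))
(np.float64(0.5096), np.float64(0.3094), np.float64(0.073), array([16.8, 44.8]), np.int32(820), (149, 223))
(np.float64(0.5152), np.float64(-0.408), np.float64(0.23), array([16. , 29.4]), np.int32(453), (373, 217))
15.15
pointer zero px in crop [[332.22887864 137.91758896]]
```

View pics/top2b.png

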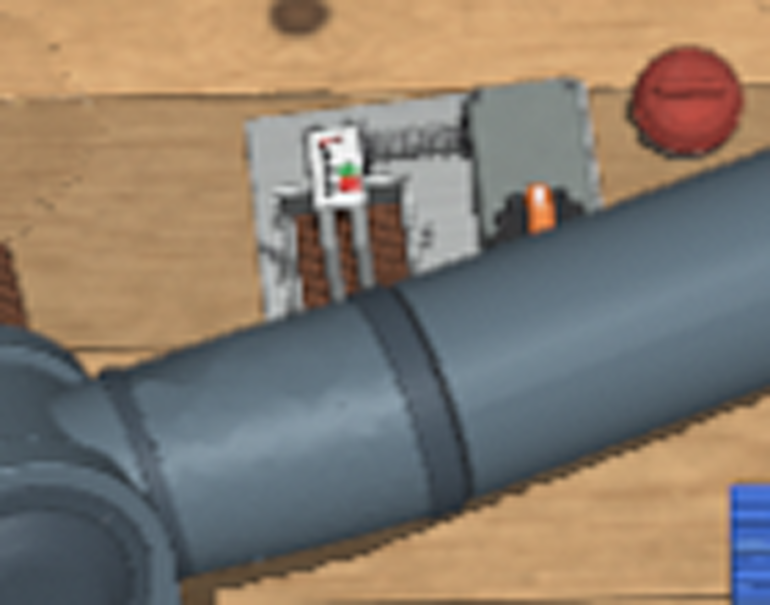

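Pointer is at about (330,140) in the crop, the zero end, so the spring is slack and the wheel is on its stop. Next is the first board, the right-hand one.

```bash
cat >> h.py <<'E'
HOME=[-0.098,0.383,0.044,1.598,-0.018,1.161,-0.05]
H=.021
def pick(near,gx=.089):
    move_j(HOME); move_gripper(.06)
    L=[b for b in boards("top",shot("top")) if b[4]>650 and abs(b[3][1]-44.7)<2.5]
    b=min(L,key=lambda b:np.hypot(b[0]-near[0],b[1]-near[1])); print("boards",[(x[:3]) for x in L],"take",b[:3])
    g=np.array([b[0]-gx*np.cos(b[2]),b[1]-gx*np.sin(b[2]),H])
    move_ptp(g+[0,0,.08],quat(b[2])); movel(g,speed=.08)
    print("F down",np.round(read_ft_force(),1)); move_gripper(0,70)
    print("gap",round(read_finger_gap(),4),"grip",np.round(read_grasp_force(),1)); movel(g+[0,0,.13],speed=.15)
def carry(k,ox=-.125,gx=.089):
    z=.016+.009*k+.0015+H
    a=W(P0,[ox-gx,0,z])[0]; up=a.copy(); up[2]=.15
    move_ptp(up,quat(P0[2])); pause(.1)
    print("gap",round(read_finger_gap(),4),"grip",np.round(read_grasp_force(),1))
    o=W(P0,[ox,0,0])[0]; print("expect",o[:2],P0[2],"side sees",[x[:4] for x in boards("side",shot("side",f"c{k}_{int(read_time_s())}"),.15-H+.009) if abs(x[0]-o[0])<.05 and abs(x[1]-o[1])<.06])
    return a
E
python3 - <<'E'
from h import *
pick((.547,-.40)); a=carry(1); print(a, read_eef_pos(), inverse_kinematics(a,quat(P0[2])) is not None, read_time_s())
E
```

```text
boards [(np.float64(0.5467), np.float64(-0.3981), np.float64(0.269)), (np.float64(0.5263), np.float64(0.1934), np.float64(0.262)), (np.float64(0.509), np.float64(0.3087), np.float64(0.087))] take (np.float64(0.5467), np.float64(-0.3981), np.float64(0.269))
F down [-0.2  0.1 -0.3]
gap 0.0218 grip 69.1
gap 0.0213 grip 68.6
expect [ 0.41585184 -0.0404327 ] 0.094 side sees [(np.float64(0.4429), np.float64(-0.0357), np.float64(-2.765), array([19.6, 65.5]))]
[ 0.32724476 -0.04878639  0.0475    ] [ 0.32812101 -0.04943398  0.15030004] True 23.125
```

```bash
python3 - <<'E'
from h import *
import glob
f=glob.glob("pics/c1_*.png")[0]; im=cv2.imread(f)
o=[[x,y,.138] for x,y in((-.06,.032),(.06,.032),(.06,-.032),(-.06,-.032))]
p=W(P0,np.array(o)+[-.125,0,0])
cv2.polylines(im,[np.round(proj("side",p)).astype(int)],True,(0,255,0),1)
cv2.imwrite("pics/c1v.png",cv2.resize(im[120:290,150:350],(0,0),fx=3.5,fy=3.5,interpolation=cv2.INTER_CUBIC))
E
```

```text
(no output)
```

View pics/c1v.png

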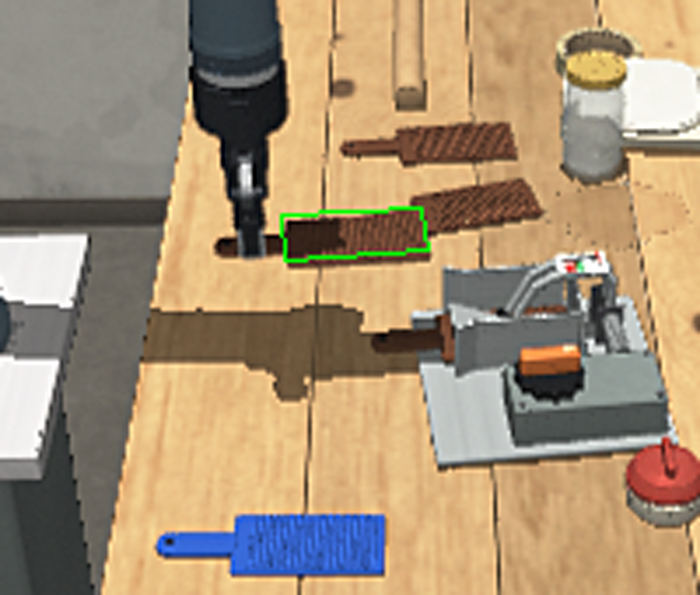

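The held board's blade, at (285–430, 210–265) in the crop, matches the predicted outline and is level. Inserting it now.

```bash
cat >> h.py <<'E'
def insert(k,ox=-.125,gx=.089,end=.0065,fmax=30,z=None):
    z=.016+.009*k+.0015+H if z is None else z
    movel(W(P0,[ox-gx,0,z])[0],quat(P0[2]),.08)
    n=int(np.ceil((end-ox)/.0065))
    for x in np.linspace(ox,end,n+1)[1:]:
        movel(W(P0,[x-gx,0,z])[0],quat(P0[2]),.05); f=R.from_euler('z',-P0[2]).apply(read_ft_force())
        print(round(x*1e3,1),np.round(f,1),np.round(read_ft_torque(),1),"gap",round(read_finger_gap()*1e3,1))
        if abs(f[0])>fmax: print("stopped"); return False
    return True
E
python3 - <<'E'
from h import *
insert(1); print(read_eef_pos(),read_time_s())
E
```

```text
-118.7 [-0.4  0.4 -1.2] [-0.1  0.  -0.1] gap 21.1
-112.5 [-0.1 -0.2 -0.7] [-0.  0.  0.] gap 21.6
-106.2 [-0.3 -0.7 -0. ] [-0.   0.1 -0. ] gap 22.0
-100.0 [ 0.3 -0.1 -1.4] [0. 0. 0.] gap 21.4
-93.7 [-0.7 -0.5 -0.6] [-0.   0.1 -0.1] gap 21.6
-87.4 [0.1 0.3 0.1] [0. 0. 0.] gap 21.7
-81.2 [-0.4  0.7 -0.9] [-0.   0.1  0. ] gap 21.4
-74.9 [-1.1  0.8 -0.3] [ 0.   0.3 -0. ] gap 21.4
-68.6 [-2.6 -0.1 -1.4] [-0.1  0.6  0. ] gap 21.4
-62.4 [-3.   0.5 -0.7] [0.  0.6 0. ] gap 21.3
-56.1 [-3.7  0.3 -0.7] [ 0.   0.7 -0. ] gap 21.7
-49.9 [-0.8 -0.2 -1. ] [0.1 0.3 0.1] gap 21.2
-43.6 [ 0.6 -0.  -1.6] [0.  0.2 0.1] gap 21.3
-37.3 [-1.   0.4 -0.3] [0.1 0.2 0. ] gap 21.2
-31.1 [-0.3  0.2 -1.4] [0.1 0.2 0. ] gap 21.5
-24.8 [-0.7  0.1 -1.5] [0.  0.3 0. ] gap 21.3
-18.5 [-0.6 -0.1 -1.4] [ 0.   0.2 -0. ] gap 21.3
-12.3 [-0.3  0.3 -1.8] [0.  0.2 0. ] gap 21.6
-6.0 [-0.3  0.2 -1.4] [0.  0.2 0. ] gap 21.5
0.2 [-0.4  0.6 -1.2] [0.1 0.2 0. ] gap 21.2
6.5 [-4.6 -0.9 -0.3] [-0.2  1.  -0. ] gap 21.2
[ 0.45657682 -0.03673779  0.04688534] 30.3333
```

```bash
cat >> h.py <<'E'
def home_push(k,gx=.089,z=None):
    z=.016+.009*k+.0015+H if z is None else z
    for x in(.0075,.0085,.0095,.0105,.0115,.0125):
        movel(W(P0,[x-gx,0,z])[0],quat(P0[2]),.03); f=R.from_euler('z',-P0[2]).apply(read_ft_force()); print(x,np.round(f,1))
        if f[0]<-14: break
    movel(W(P0,[x-gx,0,z-.0015])[0],quat(P0[2]),.03)
    move_gripper(.042); pause(.1); p=np.array(read_eef_pos()); movel(p+[0,0,.12],speed=.15)
E
python3 - <<'E'
from h import *
home_push(1); pick((.5263,.1934)); carry(2); print(read_time_s())
im=read_camera("side"); cv2.imwrite("pics/s3.png",cv2.resize(im[120:290,150:350,::-1],(0,0),fx=3.5,fy=3.5,interpolation=cv2.INTER_CUBIC))
E
```

```text
0.0075 [-5.6 -0.3  0.9]
0.0085 [-8.6 -0.7  3. ]
0.0095 [-9.8 -0.3  6.2]
0.0105 [-11.3   0.2   9.1]
0.0115 [-13.9  -0.7  12.7]
0.0125 [-15.   -0.9  14.9]
boards [(np.float64(0.5425), np.float64(0.2124), np.float64(0.266)), (np.float64(0.5088), np.float64(0.3088), np.float64(0.089))] take (np.float64(0.5425), np.float64(0.2124), np.float64(0.266))
F down [-0.  -0.  -0.8]
gap 0.0208 grip 68.7
gap 0.0212 grip 68.6
expect [ 0.41585184 -0.0404327 ] 0.094 side sees [(np.float64(0.4296), np.float64(-0.0463), np.float64(0.091), array([18.5, 36.7]))]
40.375
```

View pics/s3.png

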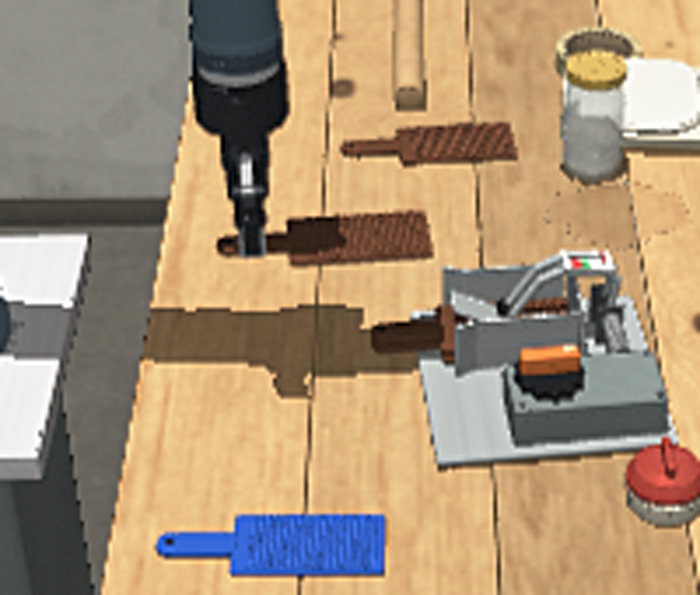

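Board 1 is home in line with board_0 (handles stacked at about (405,335)). The second board had been knocked aside, and it was found again and is held level.

```bash
sed -i 's/,.0115,.0125)/)/' h.py; python3 - <<'E'
from h import *
insert(2) and home_push(2); pick((.5088,.3088)); carry(3); print(read_time_s())
im=read_camera("side"); cv2.imwrite("pics/s4.png",cv2.resize(im[120:290,150:350,::-1],(0,0),fx=3.5,fy=3.5,interpolation=cv2.INTER_CUBIC))
E
```

```text
-118.7 [ 0.2 -0.7 -0.7] [-0.   0.1 -0. ] gap 21.3
-112.5 [-0.2 -0.6 -1.3] [0.  0.1 0. ] gap 21.8
-106.2 [ 0.1 -0.2  0.2] [ 0.   0.1 -0. ] gap 21.7
-100.0 [ 0.5  0.8 -0.4] [ 0.  0. -0.] gap 21.5
-93.7 [ 0.2 -1.5  0. ] [-0.   0.1  0. ] gap 21.7
-87.4 [ 0.1 -0.6 -0.7] [0. 0. 0.] gap 21.5
-81.2 [ 0.2  0.3 -0.3] [ 0. -0. -0.] gap 21.8
-74.9 [-0.3 -0.8 -0.9] [-0.  0. -0.] gap 21.1
-68.6 [-3.9  0.6  0. ] [-0.1  0.8 -0. ] gap 21.8
-62.4 [-4.5 -0.1 -0.2] [-0.1  1.   0. ] gap 21.4
-56.1 [-4.1 -0.6  0.9] [-0.1  0.9 -0. ] gap 21.3
-49.9 [-1.2  0.5 -2.3] [-0.   0.4 -0. ] gap 21.3
-43.6 [-0.6 -0.5 -1. ] [0.1 0.2 0. ] gap 21.1
-37.3 [-1.  -0.1 -1.7] [0.  0.3 0. ] gap 21.5
-31.1 [-0.9 -0.2 -1.3] [0.  0.3 0. ] gap 21.3
-24.8 [-1.  -0.4 -2.3] [0.1 0.3 0. ] gap 21.6
-18.5 [-2.2  0.4 -1.7] [0.  0.3 0. ] gap 21.4
-12.3 [-0.9 -0.2 -1.6] [0.  0.3 0. ] gap 21.0
-6.0 [-0.8 -0.3 -2.6] [0.1 0.3 0. ] gap 21.1
0.2 [-1.4  1.4 -1.5] [0.  0.2 0. ] gap 21.5
6.5 [-5.4 -0.3  1. ] [-0.1  1.1  0.1] gap 21.7
0.0075 [-6.4 -0.5  2.3]
0.0085 [-9.2 -0.2  5.2]
0.0095 [-11.   -0.1   8.4]
0.0105 [-12.1  -0.6  10.8]
boards [(np.float64(0.5087), np.float64(0.3086), np.float64(0.086))] take (np.float64(0.5087), np.float64(0.3086), np.float64(0.086))
F down [0.6 0.8 0.8]
gap 0.0215 grip 68.8
gap 0.0213 grip 68.6
expect [ 0.41585184 -0.0404327 ] 0.094 side sees [(np.float64(0.4284), np.float64(-0.047), np.float64(0.084), array([18.5, 36.4]))]
57.7083
```

View pics/s4.png

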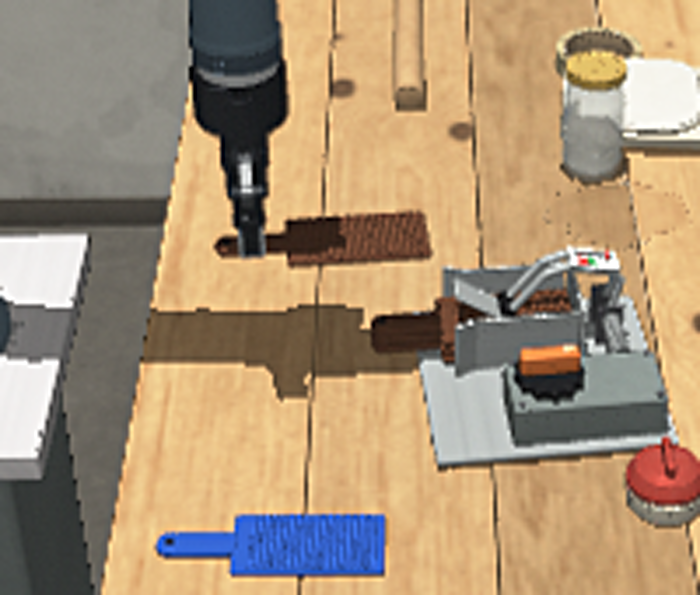

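The third layer is stacked evenly (handles at about (405,330)), and the last board is held level. Inserting it now.

```bash
python3 - <<'E'
from h import *
r=insert(3)
if r:
    home_push(3); move_ptp([.5,.25,.35],quat(.3))
    for c in("top","side"): shot(c,c+"5")
    print([b[:3] for b in boards("top",shot("top"))])
    a=cv2.imread("pics/top5.png")[150:260,220:320]; b=cv2.imread("pics/side5.png")[170:280,230:350]
    a,b=[cv2.resize(x,(0,0),fx=3.6,fy=3.6,interpolation=cv2.INTER_CUBIC) for x in(a,b)]
    cv2.imwrite("pics/v5.png",np.hstack([a,b]))
print(read_time_s())
E
```

```text
-118.7 [-0.1  1.1 -0.2] [-0.   0.1  0. ] gap 21.4
-112.5 [-0.3 -0.5 -1.6] [0.  0.1 0. ] gap 21.3
-106.2 [-0.1 -0.9 -0.3] [-0.  0. -0.] gap 21.3
-100.0 [-0.7 -0.3 -0.5] [-0.   0.  -0.1] gap 21.6
-93.7 [ 0.   0.3 -0.8] [0.1 0.1 0. ] gap 21.7
-87.4 [ 0.1  0.3 -1. ] [ 0.  0. -0.] gap 21.1
-81.2 [-0.   0.7 -0.3] [-0.1  0.1  0. ] gap 21.4
-74.9 [-0.2  0.2 -0.4] [ 0.   0.1 -0. ] gap 21.7
-68.6 [-1.3 -0.2 -0.1] [0.  0.3 0.1] gap 21.4
-62.4 [-5.6  0.3  2.6] [-0.   1.2 -0. ] gap 21.4
-56.1 [-8.3  0.1  4. ] [-0.1  1.6  0. ] gap 21.1
-49.9 [-8.8 -0.3  6.7] [-0.1  1.8  0. ] gap 21.4
-43.6 [-6.  -1.   4.5] [-0.1  1.3  0. ] gap 21.0
-37.3 [-5.2 -0.8  0.5] [-0.1  1.  -0. ] gap 21.3
-31.1 [-3.8 -0.   0.3] [-0.   0.8 -0. ] gap 21.4
-24.8 [-2.2  0.  -0.6] [ 0.   0.6 -0. ] gap 21.0
-18.5 [-1.9 -0.  -2. ] [ 0.   0.4 -0. ] gap 21.4
-12.3 [-2.1 -0.4 -1.1] [ 0.   0.4 -0. ] gap 21.6
-6.0 [-1.1  0.4 -2.3] [ 0.1  0.4 -0. ] gap 21.1
0.2 [-1.2  0.7 -1.9] [ 0.   0.3 -0. ] gap 21.5
6.5 [-5.5 -0.3 -1.6] [-0.1  1.   0. ] gap 21.4
0.0075 [-6.7 -1.3  0.7]
0.0085 [-8.3 -0.4  4.1]
0.0095 [-9.9 -0.   7. ]
0.0105 [-12.6   0.2  10.2]
[(np.float64(0.8814), np.float64(-1.0275), np.float64(2.321)), (np.float64(0.7897), np.float64(0.1044), np.float64(-2.804)), (np.float64(0.5103), np.float64(-0.0312), np.float64(-3.063))]
68.7833
```

View pics/v5.png

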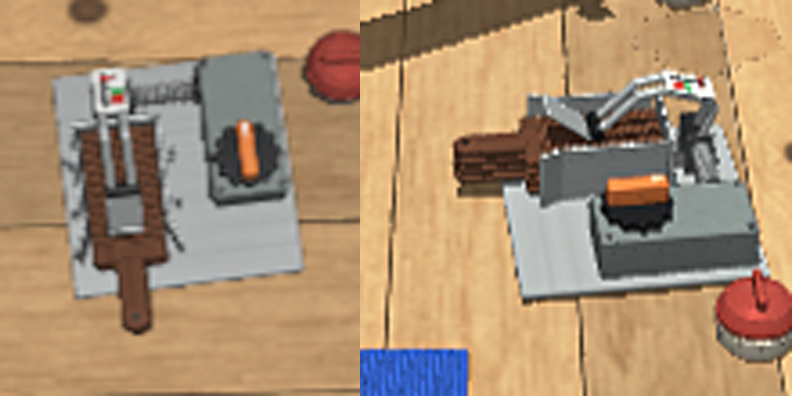

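All four boards are stacked flush and against the stop. Now I'll wind the wheel to about 2.65 rad for a gauge reading of about 17.5 mm.

```bash
python3 - <<'E'
from h import *
move_j(HOME)
w,Y=wheel_turn(-.02,2.65,effort=100)
move_gripper(.045); pause(.1); movel(w+[0,0,.09],speed=.15)
move_ptp([.5,.25,.35],quat(.3)); pause(.3)
for c in("top","side"): shot(c,c+"6")
a=cv2.imread("pics/top6.png"); e=a[150:260,220:320]; g=cv2.imread("pics/side6.png")[180:225,305:350]; t=a[160:200,235:265]
e=cv2.resize(e,(364,400),interpolation=cv2.INTER_CUBIC); g=cv2.resize(g,(400,400),interpolation=cv2.INTER_CUBIC)
cv2.imwrite("pics/v6.png",np.hstack([e,g])); cv2.imwrite("pics/v6t.png",cv2.resize(t,(0,0),fx=14,fy=14,interpolation=cv2.INTER_CUBIC))
print(read_time_s())
E
```

```text
down F [-0.7  0.3  0.1]
gap 0.011725129353389742 F [-1.2  1.1  4.1]
0.22 T -0.23 j7 1.55 gap 0.0116 F [-1.   0.   5.4]
0.47 T -0.23 j7 1.34 gap 0.0116 F [-2.1  0.2  5.3]
0.71 T -0.19 j7 1.12 gap 0.0116 F [-1.6  0.9  6.2]
0.95 T -0.2 j7 0.9 gap 0.0116 F [-1.8  0.8  4.1]
1.19 T -0.24 j7 0.68 gap 0.0113 F [-0.9  1.2  5.5]
1.44 T -0.14 j7 0.47 gap 0.0116 F [-0.3  0.9  5. ]
1.68 T -0.13 j7 0.25 gap 0.0115 F [-1.3  0.5  5.7]
1.92 T -0.16 j7 0.04 gap 0.0112 F [-0.1  0.8  5.4]
2.16 T -0.12 j7 -0.18 gap 0.0114 F [0.1 0.  5. ]
2.41 T -0.06 j7 -0.39 gap 0.0115 F [0.3 0.4 5. ]
2.65 T -0.12 j7 -0.61 gap 0.0115 F [-1.1  0.5  5.3]
80.8333
```

View pics/v6.png

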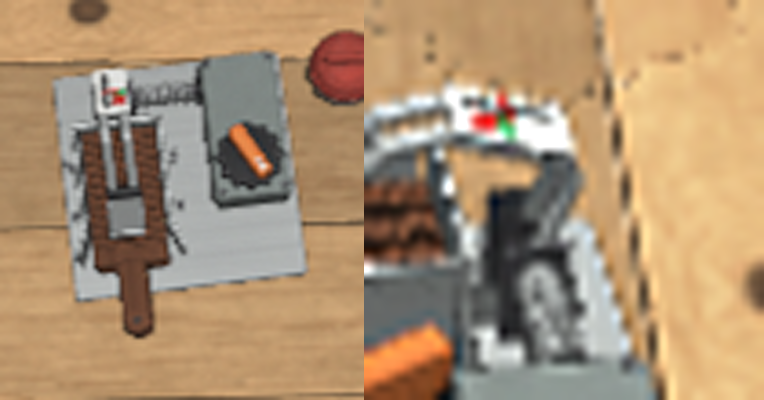

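View pics/v6t.png

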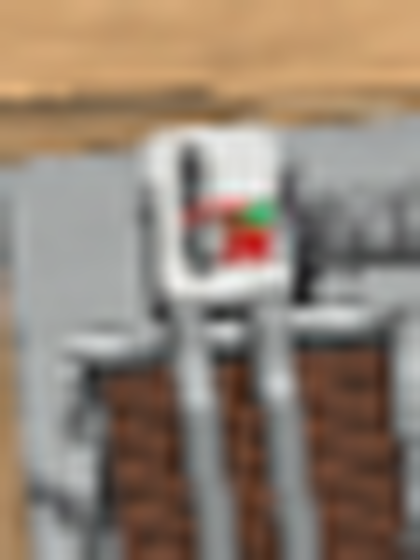

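In the top crop the red pointer (about (215,212)) is level with the green band (rows 200–227). The bar angle gives a wheel reading of 2.67 rad, so the gauge is about 17.6 mm. No brown boards are left on the counter.

```bash
python3 -c "
from bench import *
print(sign_off())"
```

```text
the job is handed in; nothing more can be done
None
```

I put all three boards from the counter in the press on top of board_0 and pushed them home, then wound the wheel until the pointer was in the green band (gauge about 17.6 mm), and handed the job in after about 81 s of the 210 s.

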